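Turn round the order of stripped-down fittings

TASK

The four steel fittings stand in their tray in the order they came off the machine, counted from the tray's handle end. Move them all into the empty tray in the reverse order, ready for refitting: the one nearest the handle of the full tray goes into the compartment farthest from the handle of the empty tray, the second nearest into the second farthest, and so on. Leave each standing upright, flat on the cork pad of its own compartment, and tip none of them over on the way.

Things in the scene. Friction and masses are not known exactly. Their poses are not given: they have to be found in the camera images.
- full_tray: fixed plywood tray, full at the start, 252 (x) x 66 (y) x 18 mm high, any yaw. 4 square compartments in a row, 58 mm inside, walls 4 mm; centres on its x axis at +93, +31, -31, -93 mm. Floor: brown cork pads 56 mm square, top 9 mm above the bench; walls rise 9 mm above them. White pull handle sticks out 35 mm from the +x end only. Origin: centre of underside, on the bench.
- empty_tray: fixed plywood tray, empty at the start, 252 (x) x 66 (y) x 18 mm high, any yaw. 4 square compartments in a row, 58 mm inside, walls 4 mm; centres on its x axis at +93, +31, -31, -93 mm. Floor: brown cork pads 56 mm square, top 9 mm above the bench; walls rise 9 mm above them. White pull handle sticks out 35 mm from the +x end only. Origin: centre of underside, on the bench.
- bolt: steel hexagon bolt standing on its head, 75 mm tall, about 0.24 kg: head 30 mm across flats and 13 mm high, round shank 20 mm in diameter above. Origin: centre of its underside, z up its axis. Grip from above at 45 mm over the origin, where it is 20 mm thick.
- nut: long steel coupling nut standing on end, a hexagonal prism 60 mm tall and 32 mm across flats (37 mm across corners), with a dark round bore on top, about 0.28 kg. Origin: centre of its underside, z up its axis. Grip from above at 45 mm over the origin, 32 mm across the flats that face its +y and -y (at the start within 0.15 rad of the full tray's y).
- bush: steel flanged bush standing on its flange, 62 mm tall, about 0.26 kg: flange 38 mm in diameter and 8 mm high, plain round body 28 mm in diameter above, dark round bore on top. Origin: centre of its underside, z up its axis. Grip from above at 45 mm over the origin, where it is 28 mm thick.
- foot: steel machine levelling foot, 72 mm tall, about 0.20 kg: round base 38 mm in diameter, a dark 24 mm hexagon from 14 to 23 mm, round stud 16 mm in diameter above. Origin: centre of its underside, z up its axis. Grip from above at 45 mm over the origin, where it is 16 mm thick.
- bolt_pad: the fixed brown cork pad, 56 mm square and 3 mm thick, in the full tray's compartment where the bolt stands at the start, so it marks that compartment throughout. Origin: centre of its underside, 6 mm above the bench; axes as the full tray's.
- nut_pad: the fixed brown cork pad, 56 mm square and 3 mm thick, in the full tray's compartment where the nut stands at the start, so it marks that compartment throughout. Origin: centre of its underside, 6 mm above the bench; axes as the full tray's.
- bush_pad: the fixed brown cork pad, 56 mm square and 3 mm thick, in the full tray's compartment where the bush stands at the start, so it marks that compartment throughout. Origin: centre of its underside, 6 mm above the bench; axes as the full tray's.
- foot_pad: the fixed brown cork pad, 56 mm square and 3 mm thick, in the full tray's compartment where the foot stands at the start, so it marks that compartment throughout. Origin: centre of its underside, 6 mm above the bench; axes as the full tray's.
Things that resemble listed ones, but are neither listed nor needed, are in the scene too. What is shaped like the nut but red is not meant. What is shaped like the foot but purple is not meant.

How it is judged:
By the outcome, as a careful person would: the job done as asked, in the order asked, and still so for the second after the job is handed in, with the robot touching nothing.
It also fails if it takes over 112 s, if anything falls off the work surface, if the arm or the gripper's body presses on something with over 40 N, if the wrist force passes 120 N, or if a joint passes its speed limit or range.

ROBOT

A 6-joint arm with a two-finger parallel gripper is mounted at the origin on the work surface. World frame = base frame: x ahead of the robot, y to its left, z up, the work surface at z = 0. Lengths are in m, angles in rad, forces in N, time in s.
With the tool pointing down it reaches from about 0.25 to 0.85 m from the base axis. Payload 12.5 kg.
Tool frame: the origin (TCP) lies midway between the tips of the shut fingers; the grasp point (between the pads) lies robot.grip_point_offset behind it (robot.grip_point_offset is the distance from the TCP to the grasp point, in m); z points along the fingers, y is the line along which they close (so a half turn about z gives the same grasp; the last joint's range is limited). The gripper opens to 93 mm and grips with 3 to 60 N. Pads are 15 mm wide; open, the fingers measure 128 mm over their backs; the gripper's body (75 mm by 188 mm) begins 65 mm behind the grasp point.
Start: joints at [-1.413, 0.351, 1.652, -0, 1.139, -0.085], TCP at [0.132, -0.534, 0.219] pointing down, gripper open.
Joint ranges: [-2.75, 2.75], [-0.79, 2.1], [0.01, 2.65], [-1.57, 4.71], [0.07, 3.14], [-2.87, 2.87]. Speed limits (rad/s): [2.22, 2.22, 2.79, 3.14, 3.14, 3.14].

INTERFACE

Orientations are given as a unit quaternion [x, y, z, w].
In Python, from workcell import monitor, get_image, ticket, robot gives the robot as it stands.
- The arm moves only by the tool arm_command, never from a script. Its argument "motion" is a list of rows, each a list of 2 entries, a list of its own where there are three numbers: the shift along the tool's x, y, z in m, then the turn about the tool's z in rad. In form: [[[dx, dy, dz], yaw], ...]. A call has 1 to 12 rows; each row shifts and turns the commanded pose from where the row before left it, along the tool's axes as they then stand; what a row does not reach is not made up. A row lasts 1/12 s, in which the tool goes at most 41.7 mm and 7.16 degrees, less where a joint would pass 70% of its speed; a pose out of reach is approached as far as the arm can. A call is refused whole if a number of a shift passes 0.0417 or a number of a turn 0.125, either way. A call with a gripper value outside its range is refused whole. "fingers" is the opening, from 0 (shut) to 1 (fully open), set as the call begins (left out, the last holds). The fingers move at their own pace and stop on an object; the grip force is fixed at half the most. Time passes only in rows, so rows that do not move let the fingers close. It gives the time, the measured TCP pose, the force, the opening and the grip force at its end, in the units of the state.
- monitor.observe(): the state, without advancing time (a new reading comes with each control period).
- get_image(name): name is "scene" or "top"; returns a dict with "color" (400x640x3 uint8, red, green, blue), "camera_matrix" (3x3 intrinsics, pixels), "origin" and "attitude" of the camera in the world. Camera axes: x right, y up, looking along -z (the intrinsics and any distortion apply to the point x, -y, -z); pixel columns grow to the right and rows downward; lengths in m; the calibration is good to about 2 mm. A picture is of the moment at which its call begins. There is no depth.
- ticket.finish_job(): hands the job in; it is judged then, once.
The state is a dict: "t": time; "q": joint angles; "qd": joint speeds; "joint_torque": joint torques, N m; "tool_pos": TCP position; "tool_rot": TCP orientation; "ft_force": force on the tool from outside, world axes, zero at the start; "wrist_torque": the same for the moment, N m; "grip_width": opening from 0.0 (shut) to 1.0 (fully open); "grip_force": force on a finger pad.
Only numpy, scipy, OpenCV 4.12 (cv2) and the standard library are available. Lean on these libraries where they do the work, as an engineer would, in place of code of your own. Each camera call takes 0.05 s, during which the arm holds its last target. There are 200 camera calls.

## Working session

There is one attempt and no reset: what is moved stays moved. The work goes in short steps, Python scripts to look and compute and a tool call to move; the robot and the scene stay as the last step left them, time stands still between calls to the robot, and variables do not carry over. Pictures are saved under pics/ and viewed, at most 14 in all, crops included, and the job is handed in when it is done.

Besides the shell and the picture viewer there is one more tool, called after "Emit:" in YAML: its name, and indented under it one key for each argument. arm_command: Moves the arm, as the interface text tells. Its arguments: {"type":"object","properties":{"motion":{"type":"array","items":{"type":"array"}},"fingers":{"type":"number"}},"required":["motion"]}

```bash
mkdir -p pics; ls; python3 - <<'E'
from workcell import monitor,get_image,robot
import cv2,numpy as np
print(monitor.observe()); print(robot.grip_point_offset)
for n in("scene","top"):
    d=get_image(n); cv2.imwrite(f"pics/{n}0.png",d["color"][:,:,::-1]); print(n,d["camera_matrix"],d["origin"],d["attitude"],d.keys())
    np.savez(f"{n}0.npz",**{k:np.array(v) for k,v in d.items()})
E
```

```text
pics
{'t': 0.0, 'q': array([-1.41260056e+00,  3.51260710e-01,  1.65242678e+00, -2.99495083e-06,
        1.13909696e+00, -8.45812416e-02]), 'qd': array([ 2.86490729e-04,  1.49424352e-03, -1.63486784e-03,  1.61421489e-05,
        5.15818996e-04,  1.24189030e-03]), 'joint_torque': array([-1.19903070e-03, -4.97333908e+01, -2.85261011e+01,  6.98925136e-02,
        2.56965036e-02, -1.00749889e-04]), 'tool_pos': array([ 0.13219876, -0.53351845,  0.218087  ]), 'tool_rot': array([ 9.92641206e-01,  1.21091212e-01, -2.32872182e-05, -5.95444347e-04]), 'ft_force': array([ 0.20222955,  0.13379241, -0.94290152]), 'wrist_torque': array([-0.03049448,  0.01571323,  0.00429652]), 'grip_force': 0.0, 'grip_width': 0.9989800724329216}
0.0188
scene [[371.52296912   0.         320.18412196]
 [  0.         371.52296912 209.74590548]
 [  0.           0.           1.        ]] [ 1.01098425 -0.08625389  0.6133757 ] [0.26506194 0.20633227 0.59572822 0.7295732 ] dict_keys(['color', 'camera_matrix', 'origin', 'attitude'])
top [[486.43022114   0.         320.71749291]
 [  0.         486.43022114 205.07789607]
 [  0.           0.           1.        ]] [0.37427592 0.02226782 1.04880522] [-0.05755948  0.045421    0.71573889 -0.69450822] dict_keys(['color', 'camera_matrix', 'origin', 'attitude'])
```

View pics/top0.png

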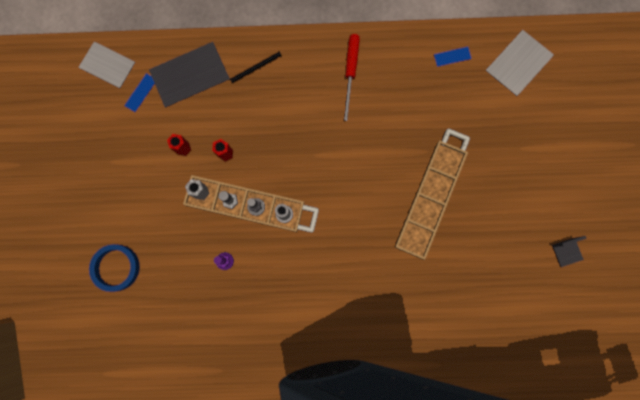

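View pics/scene0.png

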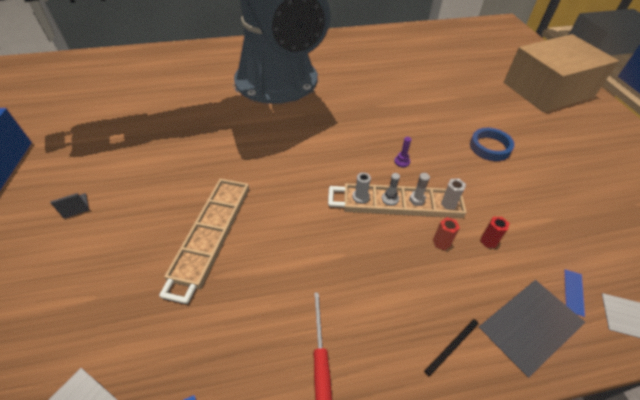

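Top view: full tray around (245,205) with its handle at (308,218); empty tray around (432,195) with its handle at (457,140). From the handle the order looks like bush (284,212), foot (256,206), bolt (228,200), nut (196,188). I'll zoom in to confirm this and segment the trays.

```bash
cat > h.py <<'E'
import cv2,numpy as np
from scipy.spatial.transform import Rotation as R
from workcell import monitor,get_image
def load(n,fresh=True):
    d=get_image(n) if fresh else dict(np.load(n+"0.npz")); return d
def ray(d,uv):
    K=d["camera_matrix"]; uv=np.atleast_2d(np.float64(uv))
    c=np.c_[(uv[:,0]-K[0,2])/K[0,0],-(uv[:,1]-K[1,2])/K[1,1],-np.ones(len(uv))]
    return R.from_quat(d["attitude"]).apply(c)
def plane(d,uv,z):
    r=ray(d,uv); o=np.array(d["origin"]); return o+r*((z-o[2])/r[:,2])[:,None]
def proj(d,P):
    K=d["camera_matrix"]; c=R.from_quat(d["attitude"]).inv().apply(np.atleast_2d(P)-d["origin"])
    return np.c_[K[0,2]-K[0,0]*c[:,0]/c[:,2],K[1,2]+K[1,1]*c[:,1]/c[:,2]]
E
python3 - <<'E'
from h import *
d=load("top",False); im=d["color"][:,:,::-1].copy()
hsv=cv2.cvtColor(im,cv2.COLOR_BGR2HSV)
for p in [(186,205),(210,210),(400,246),(430,211),(308,207),(350,250),(455,200),(215,190)]: print(p,hsv[p[1],p[0]])
a=cv2.resize(im[165:240,175:325],None,fx=5,fy=5,interpolation=cv2.INTER_CUBIC)
cv2.imwrite("pics/z1.png",a)
s=load("scene",False); si=s["color"][:,:,::-1]
b=cv2.resize(si[160:225,320:475],None,fx=5,fy=5,interpolation=cv2.INTER_CUBIC); cv2.imwrite("pics/z2.png",b)
m=((hsv[:,:,2]>140)&(hsv[:,:,1]<190)).astype(np.uint8)
m[:120]=0;m[270:]=0
c,_=cv2.findContours(m,cv2.RETR_EXTERNAL,cv2.CHAIN_APPROX_NONE)
for k in c:
    if cv2.contourArea(k)>150: print(cv2.contourArea(k),cv2.minAreaRect(k))
print(proj(d,[[.132,-.534,.219]]))
cv2.imwrite("pics/m.png",np.hstack([cv2.resize(m[110:270,170:480]*255,None,fx=2.5,fy=2.5)]))
E
```

```text
(186, 205) [ 15 138 131]
(210, 210) [ 16 132 145]
(400, 246) [ 15 143 157]
(430, 211) [ 15 155 161]
(308, 207) [ 20  35 173]
(350, 250) [ 14 185 121]
(455, 200) [ 14 187 124]
(215, 190) [ 15 149 151]
3320.0 ((250.93618774414062, 204.1722869873047), (133.54556274414062, 31.004411697387695), 13.421834945678711)
3803.0 ((434.81036376953125, 192.72412109375), (32.496681213378906, 129.9867401123047), 21.801406860351562)
[[682.97974712 419.43219492]]
```

View pics/z1.png

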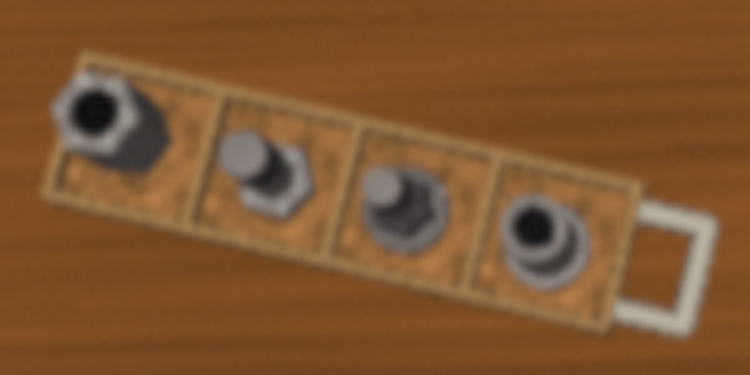

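View pics/z2.png

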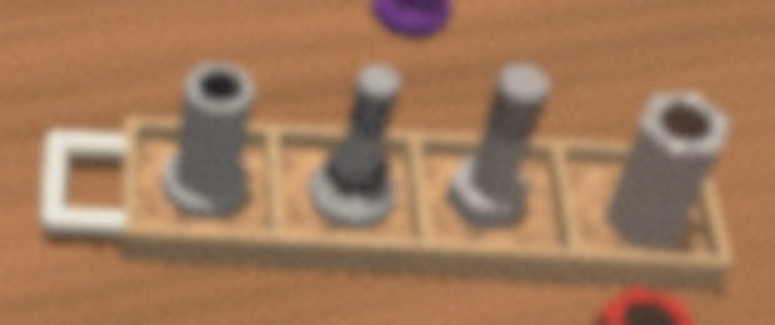

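View pics/m.png

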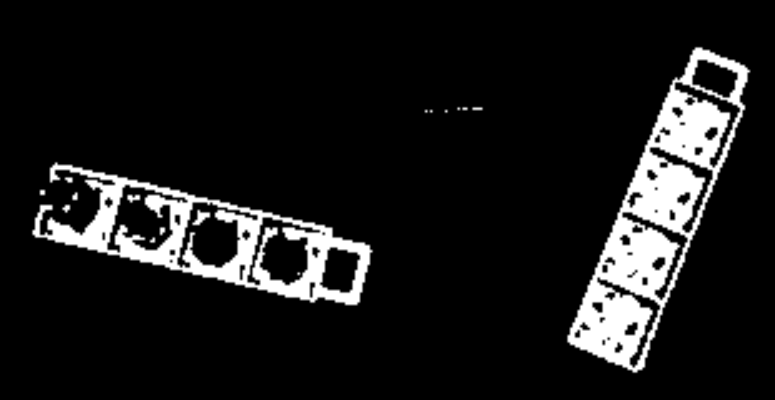

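From the handle the order is bush, foot, bolt, nut; both zooms agree. The tray corners in the zoom sit at (83,52), (643,183), (607,330) and (43,195). Next I compute the tray poses and object positions from both views.

```bash
python3 - <<'E'
from h import *
d=load("top",False); s=load("scene",False)
Z=lambda p,o:(np.float64(p)+.5)/5-.5+o
fc=plane(d,Z([(83,52),(643,183),(607,330),(43,195)],(175,165)),.018)[:,:2]
hsv=cv2.cvtColor(d["color"],cv2.COLOR_RGB2HSV)
m=((hsv[:,:,2]>140)&(hsv[:,:,1]<190)&(hsv[:,:,1]>90)).astype(np.uint8); m[:120]=0;m[270:]=0;m[:,:380]=0
m=cv2.morphologyEx(cv2.morphologyEx(m,cv2.MORPH_CLOSE,np.ones((5,5))),cv2.MORPH_OPEN,np.ones((9,9)))
k=max(cv2.findContours(m,0,1)[0],key=cv2.contourArea)
b=cv2.boxPoints(cv2.minAreaRect(k)); print("empty px",b)
ec=plane(d,b,.018)[:,:2]
def pose(c,h):
    (cx,cy),sz,_=cv2.minAreaRect(np.float32(c*1000)); print("size mm",sz,"edges",np.linalg.norm(np.roll(c,-1,0)-c,axis=1)*1000)
    o=c.mean(0); e=[(np.roll(c,-i,0)-np.roll(c,-i-1,0))[0]-(np.roll(c,-i-2,0)-np.roll(c,-i-3,0))[0] for i in (0,1)]
    e=max(e,key=np.linalg.norm); e/=np.linalg.norm(e)
    if e@(h-o)<0:e=-e
    return o,e
hf=plane(d,Z([(680,270)],(175,165)),.012)[0,:2]; he=plane(d,[(457,138)],.012)[0,:2]
tr={}
for n,c,h in(("full",fc,hf),("empty",ec,he)):
    o,e=pose(c,h); tr[n]=(o,e); print(n,o,"yaw",np.arctan2(e[1],e[0]),"handle dist",np.linalg.norm(h-o))
    for x in(.093,.031,-.031,-.093): print("  ",x,(o+x*e).round(4))
T=Z([(534,228),(383,187),(243,155),(95,112)],(175,165)); S=Z([(219,86),(378,80),(523,83),(686,122)],(320,160))
for n,t,sc,z in zip(("bush","foot","bolt","nut"),T,S,(.071,.081,.084,.069)):
    p=plane(d,t,z)[0]; q=plane(s,sc,z)[0]
    r1,r2=ray(d,t)[0],ray(s,sc)[0]; A=np.c_[r1,-r2]; x=np.linalg.lstsq(A,s["origin"]-d["origin"],rcond=None)[0]
    P=(d["origin"]+x[0]*r1+s["origin"]+x[1]*r2)/2; o,e=tr["full"]
    print(n,p.round(4),q.round(4),"tri",P.round(4),"tray xy",((p[:2]-o)@e).round(4),((p[:2]-o)@[-e[1],e[0]]).round(4))
E
```

```text
empty px [[395.76685 247.22984]
 [438.11383 139.43758]
 [468.15582 151.23979]
 [425.80884 259.03204]]
size mm (250.9127655029297, 65.0125961303711) edges [250.78951005  65.0127041  250.78959963  64.54255855]
full [0.53683724 0.20461277] yaw -1.8352099991540238 handle dist 0.14925112009793431
   0.093 [0.5125 0.1148]
   0.031 [0.5287 0.1747]
   -0.031 [0.5449 0.2345]
   -0.093 [0.5611 0.2944]
size mm (69.16655731201172, 253.20437622070312) edges [253.20540342  69.16657052 252.0268951   67.08772764]
empty [ 0.53278881 -0.20084894] yaw -0.4262443759871337 handle dist 0.1471387426709427
   0.093 [ 0.6175 -0.2393]
   0.031 [ 0.561  -0.2137]
   -0.031 [ 0.5046 -0.188 ]
   -0.093 [ 0.4481 -0.1624]
bush [0.5101 0.1172 0.071 ] [0.5111 0.1166 0.071 ] tri [0.5102 0.1172 0.07  ] tray xy 0.0914 -0.003
foot [0.5273 0.177  0.081 ] [0.5293 0.1767 0.081 ] tri [0.5276 0.1774 0.0792] tray xy 0.0292 -0.002
bolt [0.5417 0.2331 0.084 ] [0.5447 0.2318 0.084 ] tri [0.5422 0.2336 0.0811] tray xy -0.0287 -0.0027
nut [0.5642 0.2975 0.069 ] [0.5649 0.2975 0.069 ] tri [0.5644 0.2978 0.0684] tray xy -0.0968 0.0021
```

Both views agree within 3 mm and the sizes match. Start moving: turn to the full tray's yaw, then travel to above the bush.

Emit:
arm_command:
  motion:
    - [[0, 0, 0.006], -0.118]
    - [[0, 0, 0.006], -0.118]
    - [[0, 0, 0.006], -0.118]
    - [[0, 0, 0.006], -0.118]
    - [[0, 0, 0.006], -0.118]
    - [[0, 0, 0.006], -0.118]
    - [[0, 0, 0.006], -0.118]
    - [[0, 0, 0.006], -0.118]
    - [[0, 0, 0.006], -0.118]
    - [[0, 0, 0], 0]
  fingers: 0.7

```text
t: 0.93
tool_pos: [0.1321, -0.5331, 0.1633]
tool_rot: [0.793, 0.609, 0.001, -0.001]
ft_force: [0.5, 0.2, -0.9]
grip_width: 0.702
grip_force: 0.0
```

Emit:
arm_command:
  motion:
    - [[0.036, 0.0098, 0], 0]
    - [[0.036, 0.0098, 0], 0]
    - [[0.036, 0.0098, 0], 0]
    - [[0.036, 0.0098, 0], 0]
    - [[0.036, 0.0098, 0], 0]
    - [[0.036, 0.0098, 0], 0]
    - [[0.036, 0.0098, 0], 0]
    - [[0.036, 0.0098, 0], 0]
    - [[0.036, 0.0098, 0], 0]
    - [[0.036, 0.0098, 0], 0]
    - [[0.036, 0.0098, 0], 0]
    - [[0.036, 0.0098, 0], 0]

```text
t: 1.93
tool_pos: [0.3599, -0.1463, 0.1651]
tool_rot: [0.796, 0.605, 0.0, 0.0]
ft_force: [0.8, -1.3, 1.1]
grip_width: 0.701
grip_force: 0.0
```

Emit:
arm_command:
  motion:
    - [[0.036, 0.0098, 0], 0]
    - [[0.036, 0.0098, 0], 0]
    - [[0.036, 0.0098, 0], 0]
    - [[0.036, 0.0098, 0], 0]
    - [[0.036, 0.0098, 0], 0]
    - [[0.036, 0.0098, 0], 0]
    - [[0.036, 0.0098, 0], 0]
    - [[0.036, 0.0098, 0], 0]
    - [[0, 0, 0], 0]
    - [[0, 0, 0], 0]

```text
t: 2.77
tool_pos: [0.5109, 0.1106, 0.1645]
tool_rot: [0.795, 0.607, -0.0, -0.0]
ft_force: [0.2, -1.5, -0.0]
grip_width: 0.703
grip_force: 0.0
```

```bash
cat > go.py <<'E'
# usage: go.py target-name ; prints turn, then tool-frame dx dy (after turning), and heights
import sys; from h import *
PF,PE=1.306,2.715
T=dict(bush=(.5104,.117,PF),foot=(.528,.1769,PF),bolt=(.543,.2326,PF),nut=(.5645,.2975,PF),
 Ebush=(.4481,-.1624,PE),Efoot=(.5046,-.188,PE),Ebolt=(.561,-.2137,PE),Enut=(.6175,-.2393,PE))
o=monitor.observe(); p=o["tool_pos"]; X=R.from_quat(o["tool_rot"]).as_matrix()
phi=np.arctan2(X[1,0],X[0,0])
print("t",round(o["t"],2),"pos",p.round(4),"phi",phi.round(3),"q6",o["q"][5].round(2),"w",round(o["grip_width"],3),"f",round(o["grip_force"],1),"ft",o["ft_force"].round(1),"zax",X[:,2].round(3))
for n in sys.argv[1:]:
    x,y,f=T[n]; d=np.array([x,y])-p[:2]
    turn=lambda f:-((f-phi+np.pi)%(2*np.pi)-np.pi)
    print(n,"turn",turn(f).round(3),"dx",(d@[np.cos(f),np.sin(f)]).round(4),"dy",(d@[np.sin(f),-np.cos(f)]).round(4),"dz to .035:",(p[2]-.0352).round(4))
E
python3 go.py bush
```

```text
t 2.77 pos [0.5109 0.1106 0.1645] phi 1.304 q6 0.39 w 0.703 f 0.0 ft [ 0.2 -1.5 -0. ] zax [-0. -0. -1.]
bush turn -0.002 dx 0.0061 dy -0.0021 dz to .035: 0.1293
```

Emit:
arm_command:
  motion:
    - [[0.006, -0.002, 0.02], 0]
    - [[0, 0, 0.025], 0]
    - [[0, 0, 0.025], 0]
    - [[0, 0, 0.025], 0]
    - [[0, 0, 0.02], 0]
    - [[0, 0, 0.014], 0]
    - [[0, 0, 0], 0]
    - [[0, 0, 0], 0]

```text
t: 3.43
tool_pos: [0.5098, 0.1148, 0.0357]
tool_rot: [0.795, 0.606, -0.001, -0.0]
ft_force: [0.2, 0.7, 0.5]
grip_width: 0.705
grip_force: 0.0
```

Emit:
arm_command:
  motion:
    - [[0, 0, 0], 0]
    - [[0, 0, 0], 0]
    - [[0, 0, 0], 0]
    - [[0, 0, 0], 0]
    - [[0, 0, 0], 0]
    - [[0, 0, 0], 0]
    - [[0, 0, 0], 0]
    - [[0, 0, 0], 0]
    - [[0, 0, 0], 0]
    - [[0, 0, 0], 0]
  fingers: 0

```text
t: 4.27
tool_pos: [0.5103, 0.1157, 0.0358]
tool_rot: [0.795, 0.607, 0.0, -0.0]
ft_force: [-1.4, -0.3, 4.4]
grip_width: 0.292
grip_force: 30.0
```

```bash
python3 go.py Ebush
```

```text
t 4.27 pos [0.5103 0.1157 0.0358] phi 1.305 q6 0.4 w 0.292 f 30.0 ft [-1.4 -0.3  4.4] zax [ 0.  0. -1.]
Ebush turn -1.41 dx -0.0584 dy -0.2789 dz to .035: 0.0006
```

Emit:
arm_command:
  motion:
    - [[0, 0, -0.015], 0]
    - [[0, 0, -0.03], 0]
    - [[0, 0, -0.035], 0]
    - [[0, 0, -0.03], 0]
    - [[0, 0, -0.02], 0]
    - [[0, 0, 0], -0.1175]
    - [[0, 0, 0], -0.1175]
    - [[0, 0, 0], -0.1175]
    - [[0, 0, 0], -0.1175]
    - [[0, 0, 0], -0.1175]
    - [[0, 0, 0], -0.1175]
    - [[0, 0, 0], -0.1175]

```text
t: 5.27
tool_pos: [0.5099, 0.1155, 0.165]
tool_rot: [0.483, 0.876, -0.0, -0.0]
ft_force: [0.3, -0.6, -2.3]
grip_width: 0.293
grip_force: 30.0
```

Emit:
arm_command:
  motion:
    - [[0, 0, 0], -0.1175]
    - [[0, 0, 0], -0.1175]
    - [[0, 0, 0], -0.1175]
    - [[0, 0, 0], -0.1175]
    - [[0, 0, 0], -0.1175]
    - [[-0.006, -0.03, 0], 0]
    - [[-0.0065, -0.031, 0], 0]
    - [[-0.0065, -0.031, 0], 0]
    - [[-0.0065, -0.031, 0], 0]
    - [[-0.0065, -0.031, 0], 0]
    - [[-0.0065, -0.031, 0], 0]
    - [[-0.0065, -0.031, 0], 0]

```text
t: 6.27
tool_pos: [0.4609, -0.1009, 0.1652]
tool_rot: [0.212, 0.977, 0.0, -0.0]
ft_force: [0.9, -0.5, -2.0]
grip_width: 0.289
grip_force: 30.0
```

Emit:
arm_command:
  motion:
    - [[-0.0065, -0.031, 0], 0]
    - [[-0.006, -0.03, 0], 0]
    - [[0, 0, 0], 0]
    - [[0, 0, 0], 0]
    - [[0, 0, 0], 0]

```text
t: 6.68
tool_pos: [0.4477, -0.1599, 0.1653]
tool_rot: [0.212, 0.977, 0.0, -0.0]
ft_force: [-0.3, 0.2, -2.7]
grip_width: 0.29
grip_force: 30.0
```

```bash
python3 go.py Ebush; python3 - <<'E'
from h import *
a=load("scene")["color"][:,:,::-1][40:340,120:520]; cv2.imwrite("pics/c1.png",cv2.resize(a,None,fx=2,fy=2,interpolation=cv2.INTER_CUBIC))
E
```

```text
t 6.68 pos [ 0.4477 -0.1599  0.1653] phi 2.714 q6 -1.58 w 0.29 f 30.0 ft [-0.3  0.2 -2.7] zax [-0.001  0.001 -1.   ]
Ebush turn -0.001 dx -0.0014 dy -0.0021 dz to .035: 0.1301
```

View pics/c1.png

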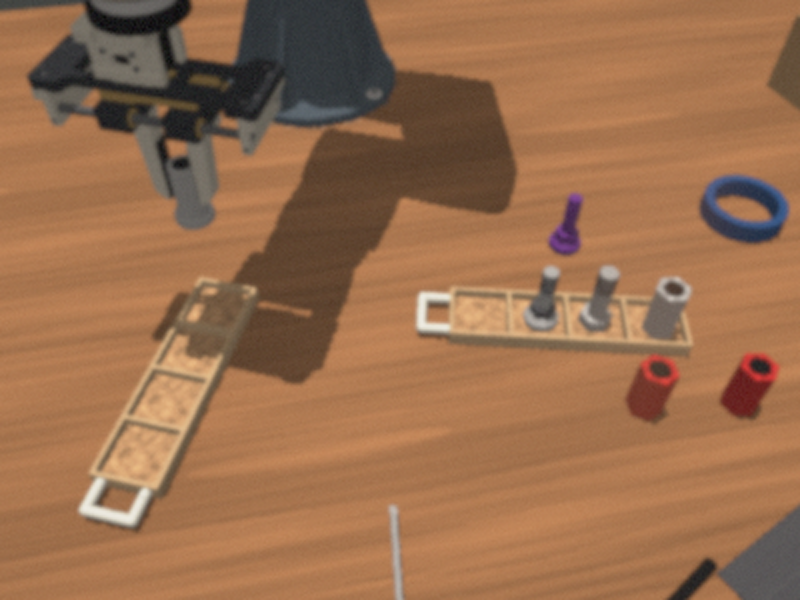

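The bush hangs upright in the grip at (195,195), above the far compartment of the empty tray (around (225,305)). Lower it, release, and lift.

Emit:
arm_command:
  motion:
    - [[-0.0014, -0.002, 0.015], 0]
    - [[0, 0, 0.03], 0]
    - [[0, 0, 0.03], 0]
    - [[0, 0, 0.025], 0]
    - [[0, 0, 0.015], 0]
    - [[0, 0, 0.008], 0]
    - [[0, 0, 0.004], 0]
    - [[0, 0, 0.002], 0]
    - [[0, 0, 0], 0]
    - [[0, 0, 0], 0]
    - [[0, 0, 0], 0]

```text
t: 7.65
tool_pos: [0.4489, -0.1629, 0.0374]
tool_rot: [0.212, 0.977, -0.0, 0.001]
ft_force: [0.6, 0.6, -3.1]
grip_width: 0.291
grip_force: 30.0
```

```bash
python3 go.py Ebush
```

```text
t 7.65 pos [ 0.4489 -0.1629  0.0374] phi 2.715 q6 -1.59 w 0.291 f 30.0 ft [ 0.6  0.6 -3.1] zax [ 0.001 -0.001 -1.   ]
Ebush turn -0.0 dx 0.0009 dy 0.0001 dz to .035: 0.0022
```

Emit:
arm_command:
  motion:
    - [[0, 0, 0.001], 0]
    - [[0, 0, 0.0005], 0]
    - [[0, 0, 0], 0]
    - [[0, 0, 0], 0]

```text
t: 7.98
tool_pos: [0.4488, -0.1629, 0.0357]
tool_rot: [0.212, 0.977, -0.0, 0.0]
ft_force: [-1.5, 0.5, 6.3]
grip_width: 0.291
grip_force: 30.0
```

Emit:
arm_command:
  motion:
    - [[0, 0, 0], 0]
    - [[0, 0, 0], 0]
    - [[0, 0, 0], 0]
    - [[0, 0, 0], 0]
    - [[0, 0, 0], 0]
    - [[0, 0, 0], 0]
    - [[0, 0, 0], 0]
  fingers: 0.7

```text
t: 8.57
tool_pos: [0.4484, -0.1627, 0.0351]
tool_rot: [0.212, 0.977, 0.0, -0.0]
ft_force: [1.0, -0.2, 0.2]
grip_width: 0.692
grip_force: 0.0
```

Emit:
arm_command:
  motion:
    - [[0, 0, -0.015], 0]
    - [[0, 0, -0.03], 0]
    - [[0, 0, -0.035], 0]
    - [[0, 0, -0.03], 0]
    - [[0, 0, -0.02], 0]
    - [[0, 0, 0], 0.1175]
    - [[0, 0, 0], 0.1175]
    - [[0, 0, 0], 0.1175]
    - [[0, 0, 0], 0.1175]
    - [[0, 0, 0], 0.1175]
    - [[0, 0, 0], 0.1175]
    - [[0, 0, 0], 0.1175]

```text
t: 9.57
tool_pos: [0.4483, -0.1627, 0.1651]
tool_rot: [0.587, 0.809, -0.0, -0.0]
ft_force: [-0.3, -0.2, 0.1]
grip_width: 0.7
grip_force: 0.0
```

Emit:
arm_command:
  motion:
    - [[0, 0, 0], 0.1175]
    - [[0, 0, 0], 0.1175]
    - [[0, 0, 0], 0.1175]
    - [[0, 0, 0], 0.1175]
    - [[0, 0, 0], 0.1175]
    - [[0, 0, 0], 0]
    - [[0, 0, 0], 0]

```text
t: 10.15
tool_pos: [0.4483, -0.1627, 0.1651]
tool_rot: [0.794, 0.609, -0.0, -0.0]
ft_force: [-0.7, 0.9, 0.4]
grip_width: 0.701
grip_force: 0.0
```

```bash
python3 go.py foot
```

```text
t 10.15 pos [ 0.4483 -0.1627  0.1651] phi 1.308 q6 -0.18 w 0.701 f 0.0 ft [-0.7  0.9  0.4] zax [-0.  0. -1.]
foot turn 0.002 dx 0.3486 dy -0.012 dz to .035: 0.1299
```

Emit:
arm_command:
  motion:
    - [[0.0286, -0.001, 0], 0]
    - [[0.032, -0.0011, 0], 0]
    - [[0.032, -0.0011, 0], 0]
    - [[0.032, -0.0011, 0], 0]
    - [[0.032, -0.0011, 0], 0]
    - [[0.032, -0.0011, 0], 0]
    - [[0.032, -0.0011, 0], 0]
    - [[0.032, -0.0011, 0], 0]
    - [[0.032, -0.0011, 0], 0]
    - [[0.032, -0.0011, 0], 0]
    - [[0.032, -0.0011, 0], 0]
    - [[0, 0, 0], 0]

```text
t: 11.15
tool_pos: [0.5291, 0.181, 0.1651]
tool_rot: [0.792, 0.61, 0.001, -0.0]
ft_force: [0.4, -0.0, -0.6]
grip_width: 0.7
grip_force: 0.0
```

Emit:
arm_command:
  motion:
    - [[0, 0, 0], 0]
    - [[0, 0, 0], 0]
    - [[0, 0, 0], 0]

```text
t: 11.4
tool_pos: [0.5283, 0.1758, 0.1651]
tool_rot: [0.794, 0.607, -0.0, -0.0]
ft_force: [0.0, 0.4, 0.7]
grip_width: 0.7
grip_force: 0.0
```

```bash
python3 go.py foot
```

```text
t 11.4 pos [0.5283 0.1758 0.1651] phi 1.305 q6 0.5 w 0.7 f 0.0 ft [0.  0.4 0.7] zax [-0. -0. -1.]
foot turn -0.001 dx 0.001 dy -0.0005 dz to .035: 0.1299
```

Emit:
arm_command:
  motion:
    - [[0.001, -0.0005, 0.02], 0]
    - [[0, 0, 0.025], 0]
    - [[0, 0, 0.025], 0]
    - [[0, 0, 0.025], 0]
    - [[0, 0, 0.02], 0]
    - [[0, 0, 0.0145], 0]
    - [[0, 0, 0], 0]
    - [[0, 0, 0], 0]
    - [[0, 0, 0], 0]

```text
t: 12.15
tool_pos: [0.5289, 0.1775, 0.0367]
tool_rot: [0.795, 0.607, 0.001, 0.0]
ft_force: [0.9, -0.4, 0.4]
grip_width: 0.697
grip_force: 0.0
```

Emit:
arm_command:
  motion:
    - [[0, 0, 0], 0]
    - [[0, 0, 0], 0]
    - [[0, 0, 0], 0]
    - [[0, 0, 0], 0]
    - [[0, 0, 0], 0]
    - [[0, 0, 0], 0]
    - [[0, 0, 0], 0]
    - [[0, 0, 0], 0]
    - [[0, 0, 0], 0]
    - [[0, 0, 0], 0]
    - [[0, 0, 0], 0]
  fingers: 0

```text
t: 13.07
tool_pos: [0.5282, 0.1779, 0.0356]
tool_rot: [0.795, 0.607, -0.0, -0.0]
ft_force: [-0.5, 0.3, -0.6]
grip_width: 0.158
grip_force: 30.0
```

```bash
python3 go.py Efoot
```

```text
t 13.07 pos [0.5282 0.1779 0.0356] phi 1.305 q6 0.51 w 0.158 f 30.0 ft [-0.5  0.3 -0.6] zax [-0. -0. -1.]
Efoot turn -1.41 dx -0.1299 dy -0.3428 dz to .035: 0.0004
```

Emit:
arm_command:
  motion:
    - [[0, 0, -0.015], 0]
    - [[0, 0, -0.03], 0]
    - [[0, 0, -0.035], 0]
    - [[0, 0, -0.03], 0]
    - [[0, 0, -0.02], 0]
    - [[0, 0, 0], -0.1175]
    - [[0, 0, 0], -0.1175]
    - [[0, 0, 0], -0.1175]
    - [[0, 0, 0], -0.1175]
    - [[0, 0, 0], -0.1175]
    - [[0, 0, 0], -0.1175]
    - [[0, 0, 0], -0.1175]

```text
t: 14.07
tool_pos: [0.528, 0.1778, 0.1654]
tool_rot: [0.483, 0.876, -0.0, -0.0]
ft_force: [0.5, -0.1, -2.0]
grip_width: 0.158
grip_force: 30.0
```

Emit:
arm_command:
  motion:
    - [[0, 0, 0], -0.1175]
    - [[0, 0, 0], -0.1175]
    - [[0, 0, 0], -0.1175]
    - [[0, 0, 0], -0.1175]
    - [[0, 0, 0], -0.1175]
    - [[-0.0118, -0.031, 0], 0]
    - [[-0.0118, -0.0312, 0], 0]
    - [[-0.0118, -0.0312, 0], 0]
    - [[-0.0118, -0.0312, 0], 0]
    - [[-0.0118, -0.0312, 0], 0]
    - [[-0.0118, -0.0312, 0], 0]
    - [[-0.0118, -0.0312, 0], 0]

```text
t: 15.07
tool_pos: [0.5126, -0.0565, 0.1655]
tool_rot: [0.212, 0.977, 0.0, -0.0]
ft_force: [-0.4, 0.2, -2.6]
grip_width: 0.163
grip_force: 30.0
```

Emit:
arm_command:
  motion:
    - [[-0.0118, -0.0312, 0], 0]
    - [[-0.0118, -0.0312, 0], 0]
    - [[-0.0118, -0.0312, 0], 0]
    - [[-0.0118, -0.0312, 0], 0]
    - [[0, 0, 0], 0]
    - [[0, 0, 0], 0]
    - [[0, 0, 0], 0]
    - [[0, 0, 0], 0]

```text
t: 15.73
tool_pos: [0.5044, -0.1872, 0.1655]
tool_rot: [0.211, 0.977, 0.0, -0.0]
ft_force: [0.0, 0.1, -0.6]
grip_width: 0.16
grip_force: 30.0
```

```bash
python3 go.py Efoot; python3 - <<'E'
from h import *
a=load("scene")["color"][:,:,::-1][40:340,120:520]; cv2.imwrite("pics/c2.png",cv2.resize(a,None,fx=2,fy=2,interpolation=cv2.INTER_CUBIC))
E
```

```text
t 15.73 pos [ 0.5044 -0.1872  0.1655] phi 2.716 q6 -1.59 w 0.16 f 30.0 ft [ 0.   0.1 -0.6] zax [-0.  0. -1.]
Efoot turn 0.001 dx -0.0005 dy -0.0007 dz to .035: 0.1303
```

View pics/c2.png

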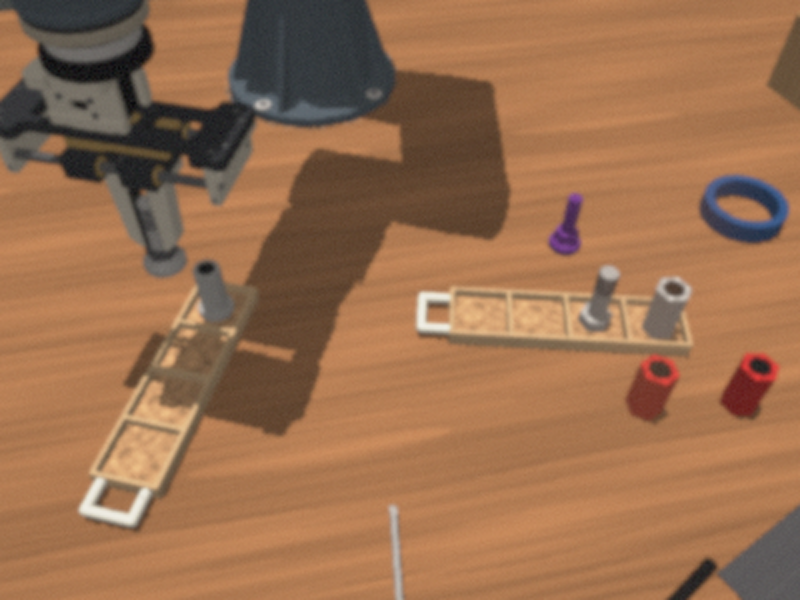

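The bush stands upright in the farthest compartment at (215,295), and the foot is held upright at (163,255). Lower and release the foot, then go back for the bolt.

Emit:
arm_command:
  motion:
    - [[-0.0005, -0.0007, 0.015], 0]
    - [[0, 0, 0.03], 0]
    - [[0, 0, 0.03], 0]
    - [[0, 0, 0.025], 0]
    - [[0, 0, 0.015], 0]
    - [[0, 0, 0.008], 0]
    - [[0, 0, 0.004], 0]
    - [[0, 0, 0.0025], 0]
    - [[0, 0, 0], 0]
    - [[0, 0, 0], 0]
    - [[0, 0, 0], 0]
    - [[0, 0, 0], 0]

```text
t: 16.78
tool_pos: [0.5049, -0.1891, 0.0368]
tool_rot: [0.212, 0.977, -0.0, 0.001]
ft_force: [0.3, -0.5, -2.1]
grip_width: 0.159
grip_force: 30.0
```

```bash
python3 go.py Efoot
```

```text
t 16.78 pos [ 0.5049 -0.1891  0.0368] phi 2.715 q6 -1.59 w 0.159 f 30.0 ft [ 0.3 -0.5 -2.1] zax [ 0.001 -0.001 -1.   ]
Efoot turn -0.0 dx 0.0008 dy 0.0008 dz to .035: 0.0016
```

Emit:
arm_command:
  motion:
    - [[0, 0, 0.0008], 0]
    - [[0, 0, 0.0004], 0]
    - [[0, 0, 0], 0]
    - [[0, 0, 0], 0]

```text
t: 17.12
tool_pos: [0.5048, -0.1891, 0.0355]
tool_rot: [0.212, 0.977, -0.0, 0.0]
ft_force: [-1.3, -0.1, 5.9]
grip_width: 0.159
grip_force: 30.0
```

Emit:
arm_command:
  motion:
    - [[0, 0, 0], 0]
    - [[0, 0, 0], 0]
    - [[0, 0, 0], 0]
    - [[0, 0, 0], 0]
    - [[0, 0, 0], 0]
    - [[0, 0, 0], 0]
    - [[0, 0, 0], 0]
  fingers: 0.7

```text
t: 17.7
tool_pos: [0.5046, -0.189, 0.0349]
tool_rot: [0.212, 0.977, 0.0, -0.0]
ft_force: [-0.9, -0.5, 0.9]
grip_width: 0.613
grip_force: 0.0
```

Emit:
arm_command:
  motion:
    - [[0, 0, -0.015], 0]
    - [[0, 0, -0.03], 0]
    - [[0, 0, -0.035], 0]
    - [[0, 0, -0.03], 0]
    - [[0, 0, -0.02], 0]
    - [[0, 0, 0], 0.1175]
    - [[0, 0, 0], 0.1175]
    - [[0, 0, 0], 0.1175]
    - [[0, 0, 0], 0.1175]
    - [[0, 0, 0], 0.1175]
    - [[0, 0, 0], 0.1175]
    - [[0, 0, 0], 0.1175]

```text
t: 18.7
tool_pos: [0.5045, -0.1889, 0.1649]
tool_rot: [0.587, 0.809, -0.0, -0.0]
ft_force: [-0.3, 1.2, 0.1]
grip_width: 0.696
grip_force: 0.0
```

Emit:
arm_command:
  motion:
    - [[0, 0, 0], 0.1175]
    - [[0, 0, 0], 0.1175]
    - [[0, 0, 0], 0.1175]
    - [[0, 0, 0], 0.1175]
    - [[0, 0, 0], 0.1175]
    - [[0, 0, 0], 0]
    - [[0, 0, 0], 0]

```text
t: 19.28
tool_pos: [0.5045, -0.1889, 0.1649]
tool_rot: [0.794, 0.609, -0.0, -0.0]
ft_force: [0.0, -0.8, 0.3]
grip_width: 0.699
grip_force: 0.0
```

```bash
python3 go.py bolt
```

```text
t 19.28 pos [ 0.5045 -0.1889  0.1649] phi 1.309 q6 -0.18 w 0.699 f 0.0 ft [ 0.  -0.8  0.3] zax [-0.  0. -1.]
bolt turn 0.003 dx 0.4169 dy -0.0732 dz to .035: 0.1297
```

Emit:
arm_command:
  motion:
    - [[0.032, -0.0056, 0], 0]
    - [[0.032, -0.0056, 0], 0]
    - [[0.032, -0.0056, 0], 0]
    - [[0.032, -0.0056, 0], 0]
    - [[0.032, -0.0056, 0], 0]
    - [[0.032, -0.0056, 0], 0]
    - [[0.032, -0.0056, 0], 0]
    - [[0.032, -0.0056, 0], 0]
    - [[0.032, -0.0056, 0], 0]
    - [[0.032, -0.0056, 0], 0]
    - [[0.032, -0.0056, 0], 0]
    - [[0.032, -0.0056, 0], 0]

```text
t: 20.28
tool_pos: [0.5405, 0.2009, 0.165]
tool_rot: [0.793, 0.609, -0.0, 0.0]
ft_force: [-1.2, -1.1, 0.8]
grip_width: 0.696
grip_force: 0.0
```

Emit:
arm_command:
  motion:
    - [[0.032, -0.0056, 0], 0.003]
    - [[0, 0, 0], 0]
    - [[0, 0, 0], 0]
    - [[0, 0, 0], 0]
    - [[0, 0, 0], 0]

```text
t: 20.7
tool_pos: [0.5436, 0.2306, 0.1649]
tool_rot: [0.795, 0.606, -0.0, 0.0]
ft_force: [-0.6, -0.6, 0.8]
grip_width: 0.7
grip_force: 0.0
```

```bash
python3 go.py bolt
```

```text
t 20.7 pos [0.5436 0.2306 0.1649] phi 1.302 q6 0.59 w 0.7 f 0.0 ft [-0.6 -0.6  0.8] zax [-0. -0. -1.]
bolt turn -0.004 dx 0.0018 dy -0.0012 dz to .035: 0.1297
```

Emit:
arm_command:
  motion:
    - [[0.0018, -0.0012, 0.02], 0]
    - [[0, 0, 0.025], 0]
    - [[0, 0, 0.025], 0]
    - [[0, 0, 0.025], 0]
    - [[0, 0, 0.02], 0]
    - [[0, 0, 0.0145], 0]
    - [[0, 0, 0], 0]
    - [[0, 0, 0], 0]
    - [[0, 0, 0], 0]

```text
t: 21.45
tool_pos: [0.5437, 0.2332, 0.0366]
tool_rot: [0.796, 0.606, 0.001, 0.0]
ft_force: [0.4, -0.2, 0.3]
grip_width: 0.699
grip_force: 0.0
```

Emit:
arm_command:
  motion:
    - [[0, 0, 0], 0]
    - [[0, 0, 0], 0]
    - [[0, 0, 0], 0]
    - [[0, 0, 0], 0]
    - [[0, 0, 0], 0]
    - [[0, 0, 0], 0]
    - [[0, 0, 0], 0]
    - [[0, 0, 0], 0]
    - [[0, 0, 0], 0]
    - [[0, 0, 0], 0]
    - [[0, 0, 0], 0]
  fingers: 0

```text
t: 22.37
tool_pos: [0.5429, 0.2336, 0.0354]
tool_rot: [0.796, 0.606, -0.0, -0.0]
ft_force: [-1.4, 0.0, 0.6]
grip_width: 0.21
grip_force: 30.0
```

```bash
python3 go.py Ebolt
```

```text
t 22.37 pos [0.5429 0.2336 0.0354] phi 1.302 q6 0.6 w 0.21 f 30.0 ft [-1.4  0.   0.6] zax [-0. -0. -1.]
Ebolt turn -1.413 dx -0.2015 dy -0.3997 dz to .035: 0.0002
```

Emit:
arm_command:
  motion:
    - [[0, 0, -0.015], 0]
    - [[0, 0, -0.03], 0]
    - [[0, 0, -0.035], 0]
    - [[0, 0, -0.03], 0]
    - [[0, 0, -0.02], 0]
    - [[0, 0, 0], -0.1178]
    - [[0, 0, 0], -0.1178]
    - [[0, 0, 0], -0.1178]
    - [[0, 0, 0], -0.1178]
    - [[0, 0, 0], -0.1178]
    - [[0, 0, 0], -0.1178]
    - [[0, 0, 0], -0.1178]

```text
t: 23.37
tool_pos: [0.5428, 0.2335, 0.1651]
tool_rot: [0.484, 0.875, -0.0, -0.0]
ft_force: [-0.2, 0.5, -1.5]
grip_width: 0.21
grip_force: 30.0
```

Emit:
arm_command:
  motion:
    - [[0, 0, 0], -0.1178]
    - [[0, 0, 0], -0.1178]
    - [[0, 0, 0], -0.1178]
    - [[0, 0, 0], -0.1178]
    - [[0, 0, 0], -0.1178]
    - [[-0.0155, -0.0307, 0], 0]
    - [[-0.0155, -0.0307, 0], 0]
    - [[-0.0155, -0.0307, 0], 0]
    - [[-0.0155, -0.0307, 0], 0]
    - [[-0.0155, -0.0307, 0], 0]
    - [[-0.0155, -0.0307, 0], 0]
    - [[-0.0155, -0.0307, 0], 0]

```text
t: 24.37
tool_pos: [0.5526, -0.0086, 0.1653]
tool_rot: [0.211, 0.977, -0.0, -0.0]
ft_force: [0.0, 0.5, -2.0]
grip_width: 0.209
grip_force: 30.0
```

Emit:
arm_command:
  motion:
    - [[-0.0155, -0.0307, 0], 0]
    - [[-0.0155, -0.0307, 0], 0]
    - [[-0.0155, -0.0307, 0], 0]
    - [[-0.0155, -0.0307, 0], 0]
    - [[-0.0155, -0.0307, 0], 0]
    - [[-0.0155, -0.0307, 0], 0]
    - [[0, 0, 0], 0]
    - [[0, 0, 0], 0]
    - [[0, 0, 0], 0]
    - [[0, 0, 0], 0]

```text
t: 25.2
tool_pos: [0.5614, -0.212, 0.1653]
tool_rot: [0.211, 0.977, 0.0, -0.0]
ft_force: [0.1, 0.0, -1.7]
grip_width: 0.212
grip_force: 30.0
```

```bash
python3 go.py Ebolt; python3 - <<'E'
from h import *
a=load("scene")["color"][:,:,::-1][40:340,120:520]; cv2.imwrite("pics/c3.png",cv2.resize(a,None,fx=2,fy=2,interpolation=cv2.INTER_CUBIC))
E
```

```text
t 25.2 pos [ 0.5614 -0.212   0.1653] phi 2.716 q6 -1.58 w 0.212 f 30.0 ft [ 0.1  0.  -1.7] zax [-0.  0. -1.]
Ebolt turn 0.001 dx -0.0003 dy -0.0017 dz to .035: 0.1301
```

View pics/c3.png

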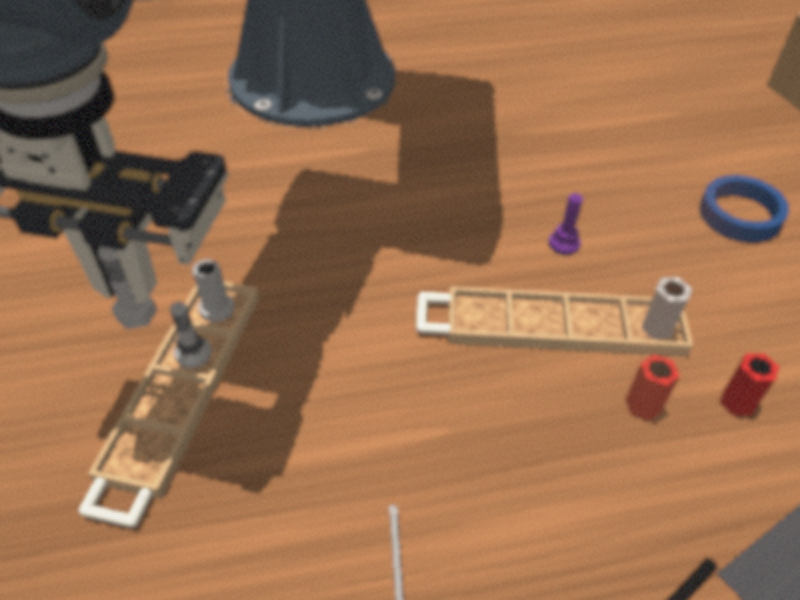

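The bush (212,290) and foot (190,338) stand upright, and the bolt is held at (135,310). Lower the bolt.

Emit:
arm_command:
  motion:
    - [[-0.0003, -0.001, 0.015], 0]
    - [[0, 0, 0.03], 0]
    - [[0, 0, 0.03], 0]
    - [[0, 0, 0.025], 0]
    - [[0, 0, 0.015], 0]
    - [[0, 0, 0.008], 0]
    - [[0, 0, 0.004], 0]
    - [[0, 0, 0.0025], 0]
    - [[0, 0, 0], 0]
    - [[0, 0, 0], 0]
    - [[0, 0, 0], 0]
    - [[0, 0, 0], 0]

```text
t: 26.25
tool_pos: [0.5617, -0.2143, 0.0367]
tool_rot: [0.212, 0.977, -0.0, 0.001]
ft_force: [0.4, 0.4, -1.9]
grip_width: 0.212
grip_force: 30.0
```

```bash
python3 go.py Ebolt
```

```text
t 26.25 pos [ 0.5617 -0.2143  0.0367] phi 2.715 q6 -1.59 w 0.212 f 30.0 ft [ 0.4  0.4 -1.9] zax [ 0.001 -0.001 -1.   ]
Ebolt turn 0.0 dx 0.0009 dy 0.0002 dz to .035: 0.0015
```

Emit:
arm_command:
  motion:
    - [[0, 0, 0.0008], 0]
    - [[0, 0, 0.0004], 0]
    - [[0, 0, 0], 0]
    - [[0, 0, 0], 0]

```text
t: 26.58
tool_pos: [0.5616, -0.2143, 0.0353]
tool_rot: [0.211, 0.977, -0.0, 0.0]
ft_force: [-1.9, 0.8, 5.9]
grip_width: 0.21
grip_force: 30.0
```

Emit:
arm_command:
  motion:
    - [[0, 0, 0], 0]
    - [[0, 0, 0], 0]
    - [[0, 0, 0], 0]
    - [[0, 0, 0], 0]
    - [[0, 0, 0], 0]
    - [[0, 0, 0], 0]
    - [[0, 0, 0], 0]
  fingers: 0.7

```text
t: 27.17
tool_pos: [0.5613, -0.2141, 0.0347]
tool_rot: [0.211, 0.977, 0.0, -0.0]
ft_force: [0.2, 0.8, -0.1]
grip_width: 0.661
grip_force: 0.0
```

Emit:
arm_command:
  motion:
    - [[0, 0, -0.015], 0]
    - [[0, 0, -0.03], 0]
    - [[0, 0, -0.035], 0]
    - [[0, 0, -0.03], 0]
    - [[0, 0, -0.02], 0]
    - [[0, 0, 0], 0.1175]
    - [[0, 0, 0], 0.1175]
    - [[0, 0, 0], 0.1175]
    - [[0, 0, 0], 0.1175]
    - [[0, 0, 0], 0.1175]
    - [[0, 0, 0], 0.1175]
    - [[0, 0, 0], 0.1175]

```text
t: 28.17
tool_pos: [0.5613, -0.2141, 0.1647]
tool_rot: [0.587, 0.81, -0.0, -0.0]
ft_force: [-0.5, -0.3, 0.6]
grip_width: 0.703
grip_force: 0.0
```

Emit:
arm_command:
  motion:
    - [[0, 0, 0], 0.1175]
    - [[0, 0, 0], 0.1175]
    - [[0, 0, 0], 0.1175]
    - [[0, 0, 0], 0.1175]
    - [[0, 0, 0], 0.1175]
    - [[0, 0, 0], 0]
    - [[0, 0, 0], 0]

```text
t: 28.75
tool_pos: [0.5613, -0.2141, 0.1647]
tool_rot: [0.793, 0.609, -0.0, -0.0]
ft_force: [-0.2, -0.2, 0.1]
grip_width: 0.7
grip_force: 0.0
```

```bash
python3 go.py nut; python3 - <<'E'
from h import *
a=load("top")["color"][:,:,::-1][110:260,170:370]; cv2.imwrite("pics/c4.png",cv2.resize(a,None,fx=4,fy=4,interpolation=cv2.INTER_CUBIC))
E
```

```text
t 28.75 pos [ 0.5613 -0.2141  0.1647] phi 1.309 q6 -0.18 w 0.7 f 0.0 ft [-0.2 -0.2  0.1] zax [-0.  0. -1.]
nut turn 0.003 dx 0.4946 dy -0.1308 dz to .035: 0.1295
```

View pics/c4.png

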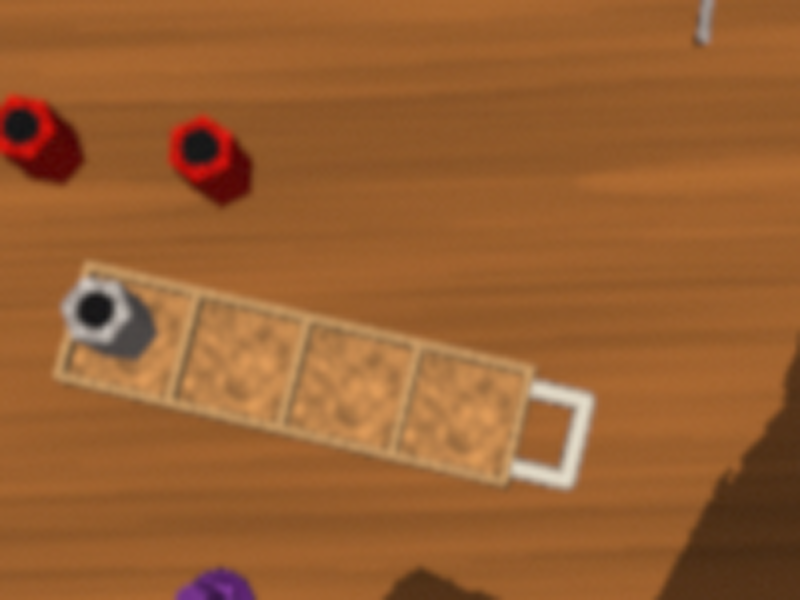

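The full tray holds only the nut, its top hexagon at (97,310) with flats tilted slightly less than the tray, so I'll turn about 0.07 rad to meet them. The red nuts are clear of the fingers.

Emit:
arm_command:
  motion:
    - [[0.033, -0.0087, 0], 0]
    - [[0.033, -0.0087, 0], 0]
    - [[0.033, -0.0087, 0], 0]
    - [[0.033, -0.0087, 0], 0]
    - [[0.033, -0.0087, 0], 0]
    - [[0.033, -0.0087, 0], 0]
    - [[0.033, -0.0087, 0], 0]
    - [[0.033, -0.0087, 0], 0]
    - [[0.033, -0.0087, 0], 0]
    - [[0.033, -0.0087, 0], 0]
    - [[0.033, -0.0087, 0], 0]
    - [[0.033, -0.0087, 0], 0]

```text
t: 29.8
tool_pos: [0.5642, 0.1971, 0.1648]
tool_rot: [0.793, 0.609, 0.0, 0.0]
ft_force: [-0.3, -0.1, -0.1]
grip_width: 0.702
grip_force: 0.0
```

Emit:
arm_command:
  motion:
    - [[0.033, -0.0087, 0], 0]
    - [[0.033, -0.0087, 0], 0]
    - [[0.033, -0.0087, 0], 0]
    - [[0, 0, 0], -0.067]
    - [[0, 0, 0], 0]
    - [[0, 0, 0], 0]
    - [[0, 0, 0], 0]
    - [[0, 0, 0], 0]

```text
t: 30.47
tool_pos: [0.5655, 0.2968, 0.1649]
tool_rot: [0.774, 0.633, -0.0, 0.0]
ft_force: [-0.4, -0.1, 0.4]
grip_width: 0.703
grip_force: 0.0
```

```bash
sed -i 's/nut=(.5645,.2975,PF)/nut=(.5645,.2975,1.376)/' go.py; python3 go.py nut
```

```text
t 30.47 pos [0.5655 0.2968 0.1649] phi 1.371 q6 0.61 w 0.703 f 0.0 ft [-0.4 -0.1  0.4] zax [ 0. -0. -1.]
nut turn -0.005 dx 0.0005 dy -0.0011 dz to .035: 0.1297
```

Emit:
arm_command:
  motion:
    - [[0.0005, -0.001, 0.02], 0]
    - [[0, 0, 0.025], 0]
    - [[0, 0, 0.025], 0]
    - [[0, 0, 0.025], 0]
    - [[0, 0, 0.02], 0]
    - [[0, 0, 0.0145], 0]
    - [[0, 0, 0], 0]
    - [[0, 0, 0], 0]
    - [[0, 0, 0], 0]

```text
t: 31.22
tool_pos: [0.5652, 0.2986, 0.0366]
tool_rot: [0.774, 0.633, 0.001, 0.0]
ft_force: [-0.5, 0.5, -0.1]
grip_width: 0.703
grip_force: 0.0
```

Emit:
arm_command:
  motion:
    - [[0, 0, 0], 0]
    - [[0, 0, 0], 0]
    - [[0, 0, 0], 0]
    - [[0, 0, 0], 0]
    - [[0, 0, 0], 0]
    - [[0, 0, 0], 0]
    - [[0, 0, 0], 0]
    - [[0, 0, 0], 0]
    - [[0, 0, 0], 0]
    - [[0, 0, 0], 0]
    - [[0, 0, 0], 0]
  fingers: 0

```text
t: 32.13
tool_pos: [0.5644, 0.2985, 0.0354]
tool_rot: [0.774, 0.634, 0.0, 0.0]
ft_force: [-1.3, -1.1, 3.7]
grip_width: 0.347
grip_force: 29.7
```

```bash
python3 go.py Enut
```

```text
t 32.13 pos [0.5644 0.2985 0.0354] phi 1.372 q6 0.61 w 0.347 f 29.7 ft [-1.3 -1.1  3.7] zax [ 0.  0. -1.]
Enut turn -1.343 dx -0.2708 dy -0.4677 dz to .035: 0.0002
```

Emit:
arm_command:
  motion:
    - [[0, 0, 0], 0]
    - [[0, 0, -0.01], 0]
    - [[0, 0, -0.025], 0]
    - [[0, 0, -0.035], 0]
    - [[0, 0, -0.035], 0]
    - [[0, 0, -0.025], 0]
    - [[0, 0, 0], -0.112]
    - [[0, 0, 0], -0.112]
    - [[0, 0, 0], -0.112]
    - [[0, 0, 0], -0.112]
    - [[0, 0, 0], -0.112]
    - [[0, 0, 0], -0.112]

```text
t: 33.13
tool_pos: [0.5641, 0.2983, 0.1654]
tool_rot: [0.519, 0.855, -0.0, -0.0]
ft_force: [0.7, -0.4, -1.8]
grip_width: 0.343
grip_force: 29.7
```

Emit:
arm_command:
  motion:
    - [[0, 0, 0], -0.112]
    - [[0, 0, 0], -0.112]
    - [[0, 0, 0], -0.112]
    - [[0, 0, 0], -0.112]
    - [[0, 0, 0], -0.112]
    - [[0, 0, 0], -0.112]
    - [[-0.0169, -0.0292, 0], 0]
    - [[-0.0169, -0.0292, 0], 0]
    - [[-0.0169, -0.0292, 0], 0]
    - [[-0.0169, -0.0292, 0], 0]
    - [[-0.0169, -0.0292, 0], 0]
    - [[-0.0169, -0.0292, 0], 0]

```text
t: 34.13
tool_pos: [0.5841, 0.0954, 0.1655]
tool_rot: [0.211, 0.978, -0.0, -0.0]
ft_force: [0.7, -0.4, -2.2]
grip_width: 0.345
grip_force: 29.7
```

Emit:
arm_command:
  motion:
    - [[-0.0169, -0.0292, 0], 0]
    - [[-0.0169, -0.0292, 0], 0]
    - [[-0.0169, -0.0292, 0], 0]
    - [[-0.0169, -0.0292, 0], 0]
    - [[-0.0169, -0.0292, 0], 0]
    - [[-0.0169, -0.0292, 0], 0]
    - [[-0.0169, -0.0292, 0], 0]
    - [[-0.0169, -0.0292, 0], 0]
    - [[-0.0169, -0.0292, 0], 0]
    - [[-0.0169, -0.0292, 0], 0]
    - [[0, 0, 0], 0]
    - [[0, 0, 0], 0]

```text
t: 35.13
tool_pos: [0.6174, -0.2401, 0.165]
tool_rot: [0.212, 0.977, 0.0, -0.0]
ft_force: [-0.5, 0.9, -3.2]
grip_width: 0.343
grip_force: 29.7
```

Emit:
arm_command:
  motion:
    - [[0, 0, 0], 0]
    - [[0, 0, 0], 0]
    - [[0, 0, 0], 0]

```text
t: 35.38
tool_pos: [0.618, -0.2375, 0.1654]
tool_rot: [0.21, 0.978, 0.0, -0.0]
ft_force: [0.1, -1.1, -2.0]
grip_width: 0.345
grip_force: 29.7
```

```bash
python3 go.py Enut; python3 - <<'E'
from h import *
a=load("scene")["color"][:,:,::-1][40:340,120:520]; cv2.imwrite("pics/c5.png",cv2.resize(a,None,fx=2,fy=2,interpolation=cv2.INTER_CUBIC))
E
```

```text
t 35.38 pos [ 0.618  -0.2375  0.1654] phi 2.718 q6 -1.58 w 0.345 f 29.7 ft [ 0.1 -1.1 -2. ] zax [-0.  0. -1.]
Enut turn 0.003 dx -0.0002 dy -0.0018 dz to .035: 0.1302
```

View pics/c5.png

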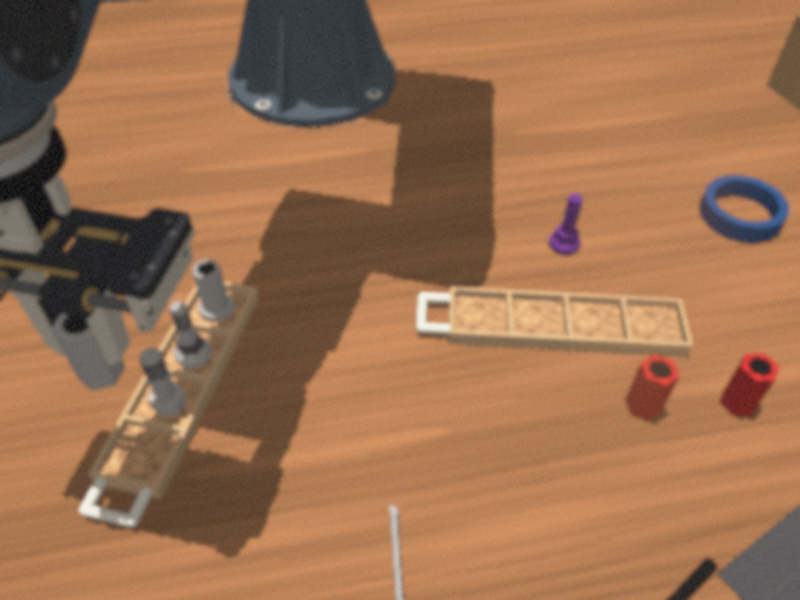

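Three fittings stand upright at (212,290), (190,338) and (162,383), and the nut is held at (90,350). Lower it.

Emit:
arm_command:
  motion:
    - [[-0.0002, -0.001, 0.015], 0]
    - [[0, 0, 0.03], 0]
    - [[0, 0, 0.03], 0]
    - [[0, 0, 0.025], 0]
    - [[0, 0, 0.015], 0]
    - [[0, 0, 0.008], 0]
    - [[0, 0, 0.004], 0]
    - [[0, 0, 0.0025], 0]
    - [[0, 0, 0], 0]
    - [[0, 0, 0], 0]
    - [[0, 0, 0], 0]
    - [[0, 0, 0], 0]

```text
t: 36.43
tool_pos: [0.6181, -0.2398, 0.0366]
tool_rot: [0.211, 0.977, -0.0, 0.001]
ft_force: [-0.6, 0.2, -1.1]
grip_width: 0.339
grip_force: 29.7
```

```bash
python3 go.py Enut
```

```text
t 36.43 pos [ 0.6181 -0.2398  0.0366] phi 2.716 q6 -1.59 w 0.339 f 29.7 ft [-0.6  0.2 -1.1] zax [ 0.001 -0.001 -1.   ]
Enut turn 0.001 dx 0.0008 dy 0.0002 dz to .035: 0.0014
```

Emit:
arm_command:
  motion:
    - [[0, 0, 0.0008], 0]
    - [[0, 0, 0.0004], 0]
    - [[0, 0, 0], 0]
    - [[0, 0, 0], 0]

```text
t: 36.77
tool_pos: [0.6181, -0.2399, 0.0354]
tool_rot: [0.211, 0.977, -0.0, 0.0]
ft_force: [-2.3, 0.5, 6.5]
grip_width: 0.345
grip_force: 29.7
```

Emit:
arm_command:
  motion:
    - [[0, 0, 0], 0]
    - [[0, 0, 0], 0]
    - [[0, 0, 0], 0]
    - [[0, 0, 0], 0]
    - [[0, 0, 0], 0]
    - [[0, 0, 0], 0]
    - [[0, 0, 0], 0]
  fingers: 0.7

```text
t: 37.35
tool_pos: [0.6177, -0.2397, 0.0345]
tool_rot: [0.211, 0.977, 0.0, -0.0]
ft_force: [0.3, 0.3, -0.1]
grip_width: 0.696
grip_force: 0.0
```

Emit:
arm_command:
  motion:
    - [[0, 0, -0.015], 0]
    - [[0, 0, -0.03], 0]
    - [[0, 0, -0.035], 0]
    - [[0, 0, -0.03], 0]
    - [[0, 0, -0.02], 0]
    - [[0, 0.03, 0], 0]
    - [[0, 0.035, 0], 0]
    - [[0, 0.035, 0], 0]
    - [[0, 0.035, 0], 0]
    - [[0, 0.035, 0], 0]
    - [[0, 0.03, 0], 0]
    - [[0, 0, 0], 0]

```text
t: 38.35
tool_pos: [0.7017, -0.0524, 0.1657]
tool_rot: [0.209, 0.978, 0.001, 0.001]
ft_force: [-0.5, -0.5, 0.1]
grip_width: 0.701
grip_force: 0.0
```

```bash
python3 go.py; python3 - <<'E'
from h import *
d=load("top")
a=d["color"][:,:,::-1][110:270,380:500]; s=load("scene")["color"][:,:,::-1][110:270,140:280]
f=lambda a:cv2.resize(a,None,fx=3,fy=3,interpolation=cv2.INTER_CUBIC)
cv2.imwrite("pics/c6.png",np.hstack([f(a),f(s)]))
E
```

```text
t 38.35 pos [ 0.7017 -0.0524  0.1657] phi 2.721 q6 -1.29 w 0.701 f 0.0 ft [-0.5 -0.5  0.1] zax [ 0.001  0.001 -1.   ]
```

View pics/c6.png

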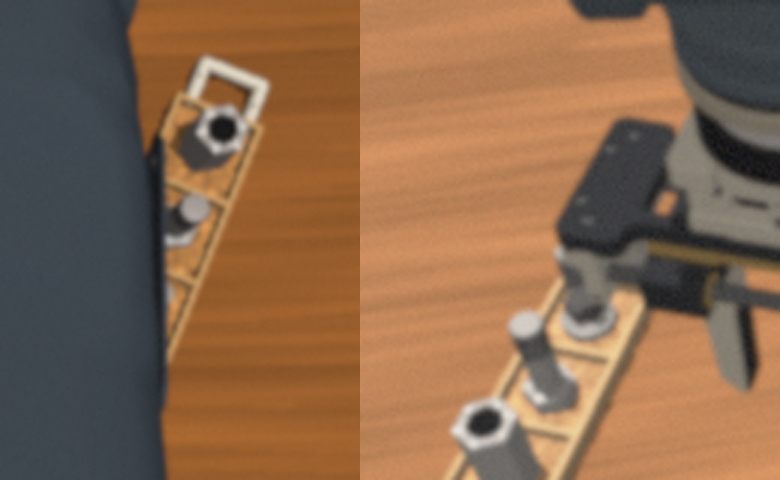

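The nut, bolt and foot look upright in their compartments, but the arm hides part of the view. Move further clear and verify numerically with the top camera.

Emit:
arm_command:
  motion:
    - [[0, 0.035, 0], 0]
    - [[0, 0.035, 0], 0]
    - [[0, 0.035, 0], 0]
    - [[0, 0.035, 0], 0]
    - [[0.03, 0.025, 0], 0]
    - [[0.03, 0.025, 0], 0]
    - [[0.03, 0.025, 0], 0]
    - [[0.03, 0.025, 0], 0]
    - [[0.03, 0, 0], 0]
    - [[0.03, 0, 0], 0]
    - [[0, 0, 0], 0]
    - [[0, 0, 0], 0]

```text
t: 39.45
tool_pos: [0.6348, 0.2348, 0.1657]
tool_rot: [0.211, 0.978, 0.0, 0.0]
ft_force: [-0.3, 0.1, 0.5]
grip_width: 0.7
grip_force: 0.0
```

```bash
python3 - <<'E'
from h import *
d=load("top")
a=d["color"][:,:,::-1][120:270,380:490]; s=load("scene")["color"][:,:,::-1][160:310,150:260]
f=lambda a:cv2.resize(a,None,fx=3.6,fy=3.6,interpolation=cv2.INTER_CUBIC)
cv2.imwrite("pics/c7.png",np.hstack([f(a),f(s)]))
for n,x,y,z in(("bush",.4481,-.1624,.071),("foot",.5046,-.188,.081),("bolt",.561,-.2137,.084),("nut",.6175,-.2393,.069)):
    u=proj(d,[[x,y,z]])[0]; print(n,"expected crop px",((u-(380,120))*3.6).round())
E
```

```text
bush expected crop px [148. 419.]
foot expected crop px [192. 315.]
bolt expected crop px [233. 213.]
nut expected crop px [265. 120.]
```

View pics/c7.png

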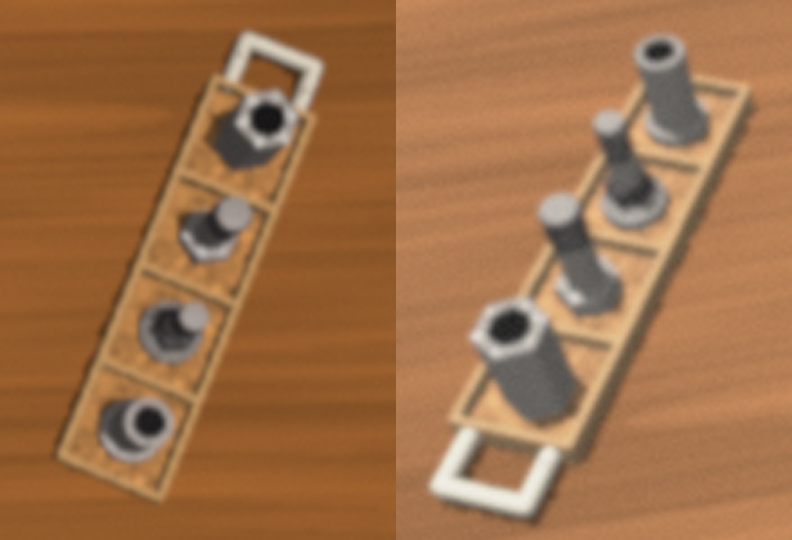

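From the handle, the tops are the nut (267,119), bolt (234,213), foot (193,316) and bush (150,421). All are within 2 px of the positions expected for upright fittings, and the order is correct.

```bash
python3 -c "
from workcell import ticket; print(ticket.finish_job())"
```

```text
the job is handed in; nothing more can be done
None
```

All four fittings are in the empty tray in reverse order: nut nearest its handle, then bolt, foot and bush. The last pictures show each upright in its own compartment, and the job was handed in at about 40 s with no verdict shown.

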